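Latch the rod case shut

ROBOT

A 6-joint arm with a two-finger parallel gripper is mounted at the origin on a cart in front of the work surface, level with it; the furniture and walls round the work are solid. World frame = base frame: x ahead of the robot, y to its left, z up, the work surface at z = 0. Lengths are in m, angles in rad, forces in N, time in s.
With the tool pointing down it reaches from about 0.375 to 0.9 m from the base axis. Payload 3.1 kg.
Tool frame: the origin (TCP) lies between the finger pads; the fingertips stand 8 mm ahead of it and the grasp point (between the pads) lies 11 mm behind it; z points along the fingers, y is the line along which they close (so a half turn about z gives the same grasp; the last joint's range is limited). The gripper opens to 85 mm and grips with 20 to 120 N. Pads are 22 mm wide; open, the fingers measure 114 mm over their backs; the gripper's body (76 mm by 85 mm) begins 54 mm behind the grasp point. The pads swing forward as they close: fully open they stand 13 mm farther back than shut.
Start: joints at [0.979, 0.527, 1.433, -0, 1.181, -0.178], TCP at [0.251, 0.572, 0.239] pointing down, gripper open.
Joint ranges: [-3.08, 3.08], [-0.75, 2.2], [0.22, 2.44], [-1.43, 4.57], [0, 2.65], [-2.85, 2.85]. Speed limits (rad/s): [2.79, 2.79, 3.14, 3.14, 3.14, 3.14].

INTERFACE

Orientations are given as a unit quaternion [x, y, z, w].
In Python, from station import readout, cams, sign_off gives the robot as it stands.
- The arm moves only by the tool send_rows, never from a script. Its argument "commands" is text: rows parted by semicolons, each of 5 numbers parted by spaces: the finger opening in mm, from 0 to 85.4, then the shift along the tool's x, y, z each as a share of 0.02 m, from -1 to 1, then the turn about the tool's z as a share of 4 degrees, from -1 to 1. In form: grip dx dy dz spin; .... A call has 1 to 20 rows; each row shifts and turns the commanded pose from where the row before left it, along the tool's axes as they then stand; what a row does not reach is not made up. A row lasts 1/12 s, in which the tool goes at most 41.7 mm and 7.16 degrees, less where a joint would pass 70% of its speed; a pose out of reach is approached as far as the arm can. A call with a number of a shift or a turn outside -1 to 1 is refused whole. A call with a gripper value outside its range is refused whole. The fingers move at their own pace and stop on an object; "grip_force" is the grip in N (left out, the last holds). Time passes only in rows, so rows that do not move let the fingers close. It gives the time, the measured TCP pose, the force, the opening and the grip force at its end, in the units of the state.
- readout.sense(): the state, without advancing time (a new reading comes with each control period).
- cams.snapshot(name): name is "scene" or "top" or "wrist"; returns a dict with "pixels" (480x640x3 uint8, red, green, blue), "intrinsics" (3x3 intrinsics, pixels), "eye" and "rotation" of the camera in the world. Camera axes: x right, y down, z forward; pixel columns grow to the right and rows downward; lengths in m; the calibration is good to about 2 mm. A picture is of the moment at which its call begins. There is no depth.
- sign_off(): hands the job in; it is judged then, once.
The state is a dict: "t": time; "q": joint angles; "qd": joint speeds; "tau": joint torques, N m; "tcp_pos": TCP position; "tool_rot": TCP orientation; "force": force on the tool from outside, world axes, zero at the start; "ft_torque": the same for the moment, N m; "finger_gap": opening from 0.0 (shut) to 1.0 (fully open); "gripper_force": force on a finger pad.
Only numpy, scipy, OpenCV 4.12 (cv2) and the standard library are available. Lean on these libraries where they do the work, as an engineer would, in place of code of your own. Each camera call takes 0.05 s, during which the arm holds its last target. There are 200 camera calls.

TASK

The lid of the steel rod case stands ajar on its spring. Take the latch's wire loop by its end knobs and drop its bar fully into the groove of the keeper on the lid and draw it back under the groove's hooked edge; then swing the lever over and press it down past centre onto its rubber stop, so that it stays down by itself and holds the lid pulled in tight. Feel your way gently: do not force the bar down on the keeper's edges, do not ram the lever onto its stop, and leave the other things on the table where they are.

Things in the scene. Friction and masses are not known exactly. Their poses are not given: they have to be found in the camera images.
- case: Grey steel rod case, fixed to the table: 250 mm long with its lid, 126 mm wide; top at z = 66 mm, lid top 70 mm. Origin on the table under the lever's pivot. Its y axis runs level along the case from the latch to the lid, x level across it, z up. The latch works in the plane x = 0 of this frame.
- pivot (a point): The lever's pivot, 94 mm above the table, on the case's mid line; its axis runs across the case (case x).
- lever (a joint): Lever angle (rad): 0 = level on its rubber stop, handle pointing along case -y (away from the lid); 1.57 = upright; more = leaning to the lid, at most 2.8. Friction (0.035 N m) holds it while unhooked. Hooked, the lid's spring resists down to about 0.2 rad (some 5 N at the handle end; it springs back up if let go), then pulls it down onto the stop.
- handle_end (a point): End of the lever's handle on its middle line, 72 mm from the pivot (an end curl reaches 75 mm). The handle is a straight flat bar 16 mm wide (case x) and 6 mm thick, its middle line through the pivot.
- stop (a point): Top of the rubber stop under the handle, a 12 mm wide post, 55 mm from the pivot and 91 mm above the table. More than 25 N on it counts as ramming.
- loop_hinge (a point): Where the wire loop is hinged on the lever: 16 mm from the pivot, 0.26 rad below the handle's middle line when that lies level. Raising the lever moves it up and towards the lid. The loop reaches 75 mm from here to its bar. This hinge is a little stiff: swinging the lever down lifts the loop out again unless its bar lodges under the keeper's hook, drawn back until the lid begins to follow.
- bar (a point): Middle of the loop's crossbar, which hooks the keeper: 5 mm square, along case x, ending in two knobs 12 mm across with flat outer faces 50 mm apart: pinch these, fingers closing along case x. Side wires 16 mm either side of the middle. At the start it stands raised and stays where it is left; held by the knobs it moves freely in the plane x = 0, the lever following.
- keeper_mid (a point): Point on the lid, at groove floor height (95 mm above the table), in the middle of the keeper's adjusting range; axes as the case. The keeper is a steel block 22 mm wide (case x). Its groove's real middle lies up to 6 mm from here, either way along case y, different each time and NOT measured: find it by feel or sight. A seated bar has its centre 2.5 mm above the floor.
- jaw_top_mid (a point): Point 14 mm above keeper_mid, level with the flat tops of the keeper's two jaws (12 mm thick on the latch side, 9 mm beyond), with the 7.5 mm wide, 14 mm deep groove between. The latch-side jaw is a hook: below its top 5 mm it is undercut by 2.5 mm, where the pulled bar lodges. A bar resting on a jaw has its centre 2.5 mm above this. Over 20 N between bar and a top counts as forcing.
- lid (a joint): How far the lid stands out (m): about 0.015 at the start, 0 = pulled in to its mean latched place. It slides along case +y as it opens; a spring of 1.9 N/mm pushes it out to 0.015; friction 2 N. Latched, it rests between about -0.006 and 0.006, depending on the keeper's setting.
- paste_tin: bystander: round tin with lid, 69 mm across, 46 mm tall; origin under its middle
- pliers: bystander: pliers lying flat, 170 mm long; origin under its middle
- tape_measure: bystander: tape measure, 72x79x36 mm; origin under its middle
- masking_tape: bystander: roll of masking tape, 100 mm across, 24 mm high; origin under its middle
- spanner: bystander: combination spanner lying flat on the robot's side of the case, 171 mm long, 8 mm high; origin under its middle
- screwdriver: bystander: screwdriver lying flat behind the case, 210 mm long, 25 mm high; origin under its middle

How it is judged:
On the way, in this order (a step that is already met when the one before it is completed fails the run):
1. the bar of the loop sits in the keeper's groove (z of bar in the frame of keeper_mid between -0.003 and 0.008 m and y of bar in the frame of keeper_mid between -0.011 and 0.008 m and value of joint lever above 0.5 rad), for 0.2 s.
2. the lever is down on its stop with the bar still in the groove and the lid pulled in (z of bar in the frame of keeper_mid between -0.003 and 0.008 m and y of bar in the frame of keeper_mid between -0.011 and 0.008 m and value of joint lever below 0.08 rad and value of joint lid below 0.009 m), for 0.2 s.
At the end, for the whole second after the job is handed in: the bar sits in the keeper's groove (centre less than 8 mm above the floor, 11 mm nearer the latch to 8 mm farther than keeper_mid), the lever lies at rest within 0.08 rad of its stop, and the lid stands less than 9 mm out from its mean latched place (all of step 2 and velocity of joint lever between -0.05 and 0.05 rad/s); the robot touches nothing.
It fails at once if the bar is forced onto the flat tops of the keeper's jaws with more than 20 N (contact force between any of keeper_c3, keeper_c4 and loop above 20 N).
It fails at once if the lever is rammed onto its rubber stop with more than 25 N (contact force between case_c0 and lever above 25 N).
It fails at once if one of the bystanders is pushed more than 20 mm from its place (distance of any of paste_tin, pliers, tape_measure, masking_tape, spanner, screwdriver from where it was at the start of the episode above 0.02 m).
It also fails if it takes over 64 s, if anything falls off the work surface, if the arm or the gripper's body presses on something with over 40 N, if the wrist force passes 120 N, or if a joint passes its speed limit or range.

## Working session

There is one attempt and no reset: what is moved stays moved. The work goes in short steps, Python scripts to look and compute and a tool call to move; the robot and the scene stay as the last step left them, time stands still between calls to the robot, and variables do not carry over. Pictures are saved under pics/ and viewed, at most 10 in all, crops included, and the job is handed in when it is done.

Besides the shell and the picture viewer there is one more tool, called by a JSON object that holds its "name" and its "arguments", one argument or row to a line. send_rows: Moves the arm, as the interface text tells. Its arguments: {"type":"object","properties":{"commands":{"type":"string"},"grip_force":{"type":"number"}},"required":["commands"]}

```bash
mkdir -p pics
python3 - <<'E'
from station import readout, cams
import cv2,json
s=readout.sense();print(s)
for n in("scene","top"):
    c=cams.snapshot(n);cv2.imwrite(f"pics/{n}0.png",c["pixels"][:,:,::-1]);print(n,c["intrinsics"],c["eye"],c["rotation"])
E
```

```text
{'t': 0.0, 'q': array([ 9.78518280e-01,  5.28488058e-01,  1.43389392e+00,  2.03822829e-05,
        1.18135774e+00, -1.78488959e-01]), 'qd': array([ 0.00135768, -0.00138329,  0.00049111, -0.00146802,  0.00033264,
       -0.00147004]), 'tau': array([-5.29053450e-04, -4.42353129e+01, -1.78023845e+01, -5.20066533e-05,
        8.41783796e-03,  4.36635816e-06]), 'tcp_pos': array([0.2508755 , 0.57169399, 0.23832279]), 'tool_rot': array([ 2.05425345e-01,  9.78672200e-01, -9.91248769e-04, -4.12288275e-04]), 'force': array([-0.66276581, -0.08032163, -0.51059501]), 'ft_torque': array([ 0.04522233,  0.0232064 , -0.00183389]), 'gripper_force': 0.0, 'finger_gap': 1.0020064950468253}
scene [[466.57574455   0.         323.76423158]
 [  0.         466.57574455 226.53751673]
 [  0.           0.           1.        ]] [-0.29365072 -0.45927972  0.75822872] [ 0.76280532 -0.45738695  0.23396164 -0.39266676]
top [[433.64700402   0.         320.14725602]
 [  0.         433.64700402 243.67804909]
 [  0.           0.           1.        ]] [ 0.39337277 -0.00999034  1.20668012] [-0.69758487  0.71500385 -0.0268981   0.03770075]
```

View pics/scene0.png

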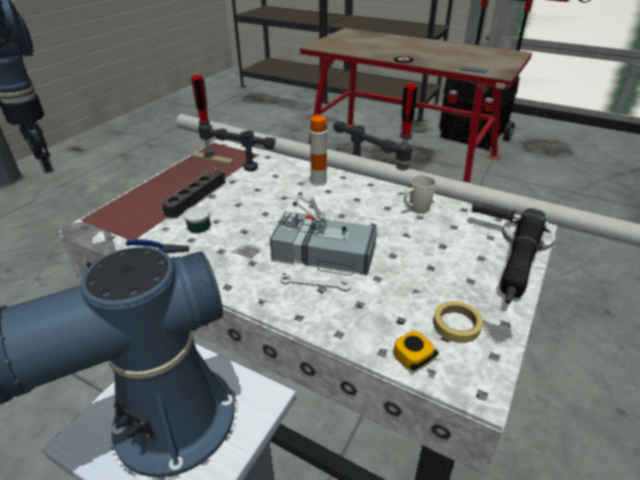

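View pics/top0.png

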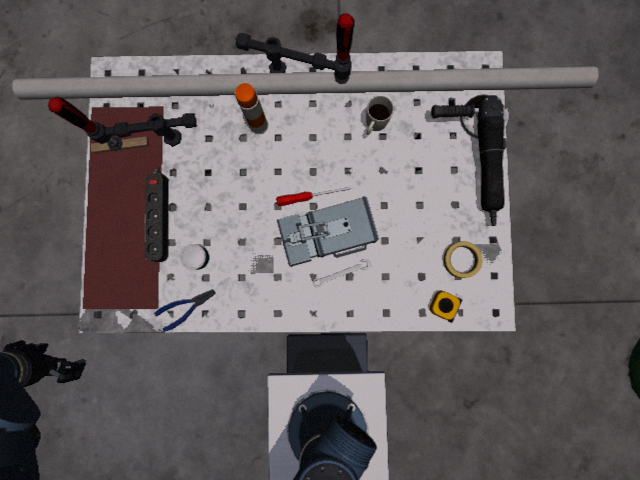

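The top view shows the case at about (328,230), latch end left at (300,232), lid to the right. I'll enlarge both views.

Run:
```python
import cv2,numpy as np
a=cv2.imread("pics/top0.png")[190:275,265:390];b=cv2.imread("pics/scene0.png")[190:280,262:387]
a=cv2.resize(a,(750,510),interpolation=cv2.INTER_CUBIC);b=cv2.resize(b,(750,540),interpolation=cv2.INTER_CUBIC)
cv2.imwrite("pics/ta.png",a);cv2.imwrite("pics/sa.png",b)
```

```text
(no output)
```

View pics/ta.png

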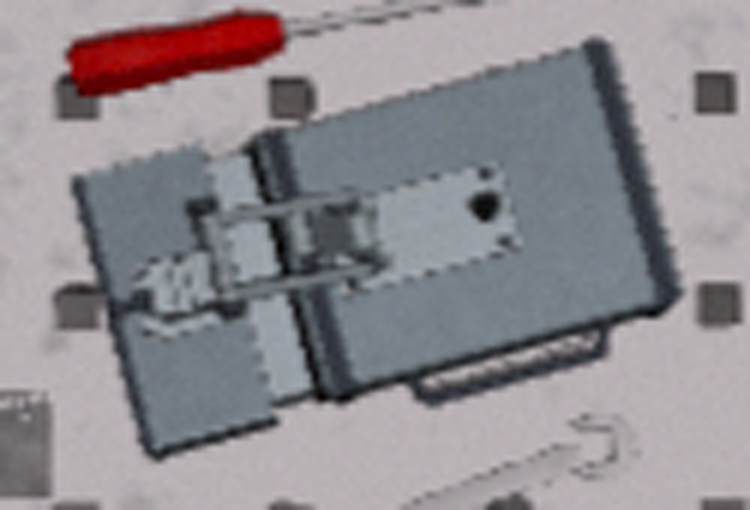

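View pics/sa.png

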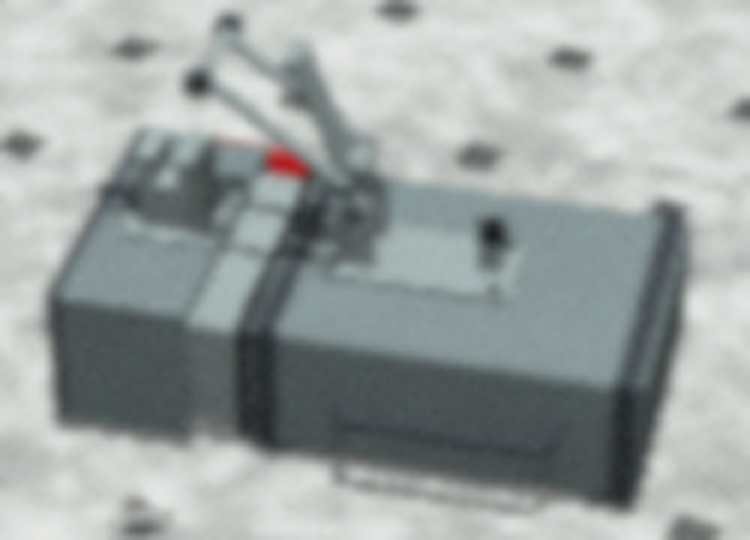

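The scene view shows the knobs at crop (230,25) and (197,82), the handle tip near (300,50), the keeper block at (175,180) and the black stop at (490,235). The lid is on the image-left, so case y points roughly along world +y. Next I triangulate.

```bash
cat > h.py <<'E'
import numpy as np
from scipy.spatial.transform import Rotation as R
from scipy.optimize import least_squares
CAL={"scene":([466.5757,323.764,226.5375],[-0.29365072,-0.45927972,0.75822872],[0.76280532,-0.45738695,0.23396164,-0.39266676]),
"top":([433.647,320.147,243.678],[0.39337277,-0.00999034,1.20668012],[-0.69758487,0.71500385,-0.0268981,0.03770075])}
def ray(cal,p):
    (f,cx,cy),e,q=cal; d=R.from_quat(q).apply([(p[0]-cx)/f,(p[1]-cy)/f,1]); return np.array(e),d/np.linalg.norm(d)
def tri(a,b):
    (e1,d1),(e2,d2)=a,b; A=np.c_[d1,-d2]; s,_,_,_=np.linalg.lstsq(A,e2-e1,rcond=None)
    P,Q=e1+s[0]*d1,e2+s[1]*d2; return (P+Q)/2,np.linalg.norm(P-Q)
def atz(r,z): return r[0]+r[1]*(z-r[0][2])/r[1][2]
def proj(cal,P):
    (f,cx,cy),e,q=cal; c=R.from_quat(q).inv().apply(np.array(P)-e); return np.array([f*c[0]/c[2]+cx,f*c[1]/c[2]+cy])
T=lambda u,v: ray(CAL["top"],(u/6+265-.4,v/6+190-.4))
S=lambda u,v: ray(CAL["scene"],(u/6+262-.4,v/6+190-.4))
E
python3 - <<'E'
from h import *
np.set_printoptions(precision=4,suppress=True)
for n,t,s in [("knobA",(202,207),(230,25)),("knobB",(231,307),(197,82)),("stop",(485,205),(490,228))]:
    print(n,*tri(T(*t),S(*s)), atz(T(*t),.091))
c=[atz(T(*p),z)for p,z in[((78,180),.07),((152,457),.07),((678,295),.066),((602,42),.066)]]
print(c); print([np.linalg.norm(c[i]-c[(i+1)%4]) for i in range(4)])
m0=(c[0]+c[1])/2;m1=(c[2]+c[3])/2
d=(m0-m1)[:2];d/=np.linalg.norm(d);print("yaxis",d,"len",np.linalg.norm(m0-m1),np.degrees(np.arctan2(d[1],d[0])))
st=atz(T(485,205),.091)[:2];pv=st+.055*d;print("pivot",pv,"off midline",np.cross(d,st-m1[:2]))
ex=np.array([d[1],-d[0]]);print("ex",ex)
for k in [((202,207),(230,25)),((231,307),(197,82))]:
    P=tri(T(*k[0]),S(*k[1]))[0]; r=P[:2]-pv; print("case xyz",r@ex,r@d,P[2])
q=R.from_quat([0.2054,0.97867,-0.00099,-0.00041]);print(q.as_matrix())
E
```

```text
knobA [0.5398 0.0563 0.1569] 0.0022621338032228645 [0.5483 0.0614 0.091 ]
knobB [0.4982 0.046  0.156 ] 0.0006141566748424475 [0.5045 0.0498 0.091 ]
stop [ 0.5463 -0.0614  0.0902] 0.0009585186787105612 [ 0.546  -0.0609  0.091 ]
[array([0.5647, 0.1174, 0.07  ]), array([0.4416, 0.0868, 0.07  ]), array([ 0.5073, -0.1457,  0.066 ]), array([ 0.621 , -0.1161,  0.066 ])]
[np.float64(0.1268217123661419), np.float64(0.24159929597095267), np.float64(0.11748941871998239), np.float64(0.24016119294504015)]
yaxis [-0.2533  0.9674] len 0.24083514164634023 104.67147514741823
pivot [ 0.532  -0.0077] off midline -0.00015723365964397107
ex [0.9674 0.2533]
case xyz 0.02366538134275701 0.05994133368928458 0.1569407662558328
case xyz -0.01913040013651095 0.060564143550656015 0.1559990494163812
[[-0.9156  0.402  -0.0012]
 [ 0.402   0.9156 -0.0018]
 [ 0.0004 -0.0021 -1.    ]]<stdin>:9: DeprecationWarning: Arrays of 2-dimensional vectors are deprecated. Use arrays of 3-dimensional vectors instead. (deprecated in NumPy 2.0)
```

{"name": "send_rows", "arguments": {
  "commands": "85 -1 -0.8 -0.5 0;85 -1 -0.8 -0.5 0;85 -1 -0.8 -0.5 0;85 -1 -0.8 -0.5 0;85 -1 -0.8 -0.5 0;85 -1 -0.8 0 0;85 -1 -0.8 0 0;85 -1 -0.8 0 0;85 -1 -0.8 0 0;85 -1 -0.8 0 0;85 -1 -0.8 0 0;85 -1 -0.8 0 0;85 -1 -0.8 0 0;85 -1 -0.8 0 0;85 -1 -0.8 0 0;85 -1 -0.8 0 0;85 -1 -0.8 0 0;85 -1 -0.8 0 0;85 -1 -0.8 0 0;85 -1 -0.8 0 0"
}}

```text
t: 1.77
tcp_pos: [0.4889, 0.1172, 0.289]
tool_rot: [0.205, 0.979, -0.0, -0.0]
force: [0.1, 0.5, -0.1]
finger_gap: 0.996
gripper_force: 0.0
```

{"name": "send_rows", "arguments": {
  "commands": "85 0 0 0 1;85 0 0 0 1;85 0 0 0 1;85 0 0 0 1;85 0 0 0 1;85 0 0 0 1;85 0 0 0 1;85 0 0 0 1;85 0 0 0 1;85 0 0 0 1;85 0 0 0 1;85 0 0 0 1;85 0 0 0 0.9;85 0 0 0 0;85 0 0 0 0"
}}

```text
t: 3.02
tcp_pos: [0.4886, 0.1184, 0.289]
tool_rot: [0.61, 0.792, -0.0, -0.0]
force: [0.2, -0.7, 0.3]
finger_gap: 0.995
gripper_force: 0.0
```

```bash
cat >> h.py <<'E'
d=np.array([-.2533,.9674]);ex=np.array([.9674,.2533]);pv=np.array([.532,-.0077])
def w2c(P): r=np.array(P)[:2]-pv; return np.array([r@ex,r@d,P[2]])
def c2w(c): return np.r_[pv+c[0]*ex+c[1]*d,c[2]]
E
cat > look.py <<'E'
from station import readout,cams
import cv2,sys,pickle
from h import *
np.set_printoptions(precision=4,suppress=True)
def look(tag,crop=None,s=1,name="wrist"):
    c=cams.snapshot(name);K=c["intrinsics"];im=c["pixels"][:,:,::-1]
    cal=([K[0,0],K[0,2],K[1,2]],c["eye"],c["rotation"]);pickle.dump(cal,open(f"{tag}.pkl","wb"))
    if crop: im=im[crop[1]:crop[3],crop[0]:crop[2]]
    cv2.imwrite(f"pics/{tag}.png",cv2.resize(im,None,fx=s,fy=s,interpolation=cv2.INTER_CUBIC));print(cal)
def st():
    s=readout.sense();M=R.from_quat(s["tool_rot"]).as_matrix()
    print("t",s["t"],"tcp",s["tcp_pos"],"case",w2c(s["tcp_pos"]),"F",s["force"],"Fcase",s["force"][:2]@ex,s["force"][:2]@d,"yaw err deg",np.degrees(np.arctan2(M[1,1],M[0,1]))-14.67)
    print("toolx in case",M[:2,0]@ex,M[:2,0]@d,"tooly",M[:2,1]@ex,M[:2,1]@d,"grip",s["finger_gap"],s["gripper_force"])
E
python3 -c "
from look import *
look('w1');st()"
```

```text
([np.float64(412.2964095179677), np.float64(314.75470369001806), np.float64(243.59061082300775)], array([0.4688, 0.1939, 0.4236]), array([0.98  , 0.127 , 0.0194, 0.1522]))
t 3.0667 tcp [0.4886 0.1184 0.2891] case [-0.01    0.133   0.2891] F [-0.5344 -0.3209  0.0966] Fcase -0.5982802767057012 -0.17502021120994157 yaw err deg 0.10672172691483972
toolx in case -0.0018154735589117098 1.0000101633562912 tooly 1.0000099864667096 0.0018155750648842805 grip 0.9948442257133224 0.0
```

View pics/w1.png

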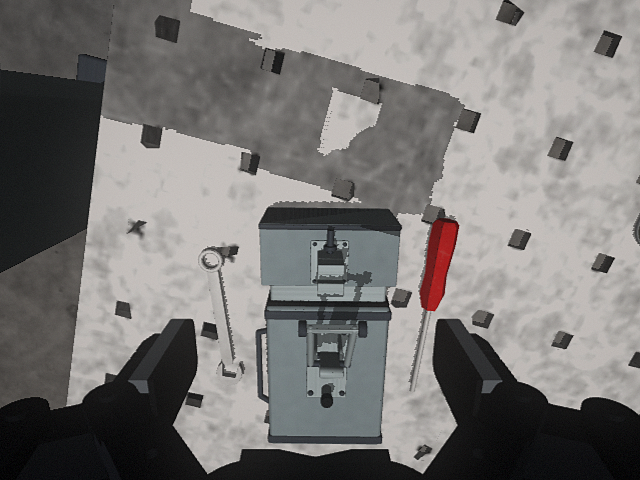

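The wrist view shows the knobs at (302,328) and (362,328), the keeper at about (330,275) and the stop at (327,398). I'll enlarge the keeper.

```bash
python3 -c "
import cv2
im=cv2.imread('pics/w1.png')[220:345,260:400];cv2.imwrite('pics/w1c.png',cv2.resize(im,None,fx=4.8,fy=4.8,interpolation=cv2.INTER_CUBIC))"
```

```text
(no output)
```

View pics/w1c.png

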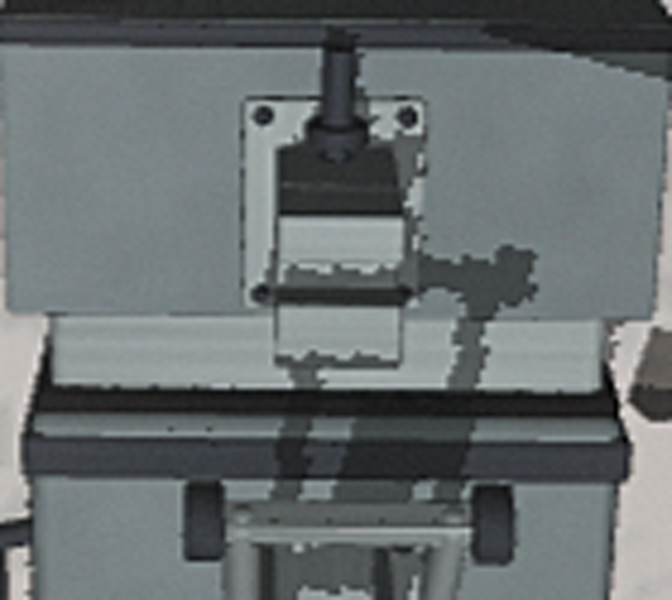

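The crop shows, on the keeper's top: the far jaw from v≈215 to 265, the groove to 305, and the latch jaw to 365. The knobs are at (203,520) and (492,525). I'll turn these into case coordinates.

Run:
```python
from look import *
cal=pickle.load(open('w1.pkl','rb'))
r=lambda u,v:ray(cal,(260+u/4.8-.4,220+v/4.8-.4))
for v in(215,265,287,305,365):print(v,w2c(atz(r(340,v),.109)))
for u in(275,403):print(u,w2c(atz(r(u,320),.109)))
for u,v in((203,520),(492,525)):print('knob',w2c(atz(r(u,v),.1565)))
for u in(183,514):print('outer',w2c(atz(r(u,522),.1565)))
print('stop',w2c(atz(ray(cal,(327,398)),.091)))
```

```text
215 [0.0026 0.0933 0.109 ]
265 [0.0028 0.0841 0.109 ]
287 [0.0028 0.0801 0.109 ]
305 [0.0029 0.0767 0.109 ]
365 [0.003  0.0655 0.109 ]
275 [-0.0083  0.0739  0.109 ]
403 [0.0138 0.074  0.109 ]
knob [-0.0194  0.0617  0.1565]
knob [0.0244 0.061  0.1565]
outer [-0.0224  0.0614  0.1565]
outer [0.0277 0.0615 0.1565]
stop [ 0.0019 -0.0504  0.091 ]
```

{"name": "send_rows", "arguments": {
  "commands": "85 -0.6 0.105 0 0;85 -0.6 0.105 0 0;85 -0.6 0.105 0 0;85 -0.6 0.105 0 0;85 -0.6 0.105 0 0;85 -0.6 0.105 0 0;80 0 0 0.8 0;76 0 0 0.8 0;76 0 0 0.8 0;76 0 0 0.8 0;76 0 0 0.8 0;76 0 0 0.8 0;76 0 0 0.6 0;76 0 0 0.6 0;76 0 0 0.6 0;76 0 0 0.3 0;76 0 0 0.2 0;76 0 0 0 0;76 0 0 0 0"
}}

```text
t: 4.65
tcp_pos: [0.5197, 0.0517, 0.1475]
tool_rot: [0.611, 0.792, 0.0, 0.0]
force: [0.4, 0.2, 0.2]
finger_gap: 0.89
gripper_force: 0.0
```

```bash
python3 -c "
from look import *
look('w2',(170,240,470,460),2.6);st()"
```

```text
([np.float64(412.2964095179677), np.float64(314.75470369001806), np.float64(243.59061082300775)], array([0.4999, 0.1272, 0.282 ]), array([0.9801, 0.126 , 0.0198, 0.1523]))
t 4.7 tcp [0.5198 0.0518 0.1478] case [0.0033 0.0606 0.1478] F [-0.7531  0.3291 -0.2057] Fcase -0.645175902672226 0.5091164435539492 yaw err deg 0.013416819568973892
toolx in case -0.0001866965393506985 1.0000117369035817 tooly 1.0000112886476629 0.0001870792116242967 grip 0.8899990528505721 0.0
```

View pics/w2.png

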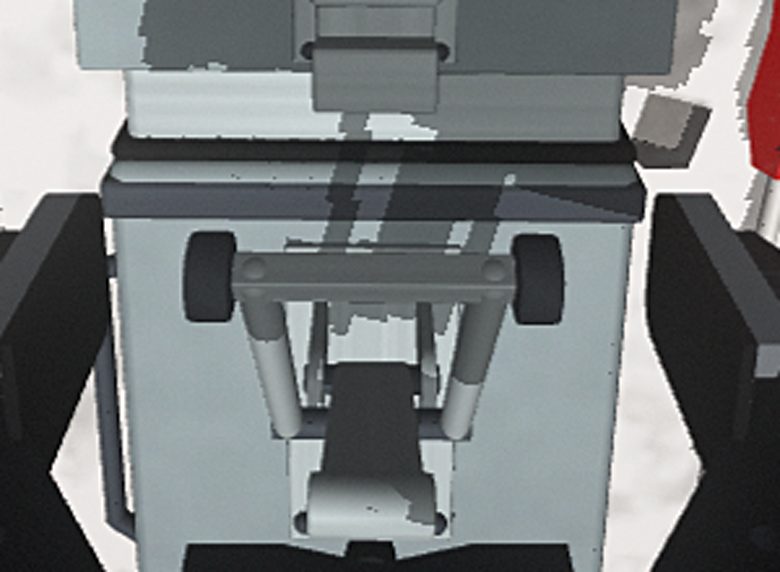

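The bar is centred between the fingers: knobs at crop u 185–563, pads at 103 and 650. I'll triangulate bar height from w1/w2, re-measure the groove, and close.

Run:
```python
from look import *
c1=pickle.load(open('w1.pkl','rb'));c2=pickle.load(open('w2.pkl','rb'))
r1=lambda u,v:ray(c1,(260+u/4.8-.4,220+v/4.8-.4))
r2=lambda u,v:ray(c2,(170+u/2.6-.3,240+v/2.6-.3))
for a,b in(((203,520),(210,277)),((492,525),(538,279))):
    P,e=tri(r1(*a),r2(*b));print(w2c(P),e)
for v in(38,50,57,110):print(v,w2c(atz(r2(375,v),.109)))
P,e=tri(r1(340,365),r2(375,110));print('front edge',w2c(P),e)
```

```text
[-0.0193  0.0612  0.156 ] 0.00044859465109474406
[0.0242 0.0623 0.1587] 0.0001415590342429127
38 [0.0028 0.0785 0.109 ]
50 [0.0028 0.0763 0.109 ]
57 [0.0028 0.0751 0.109 ]
110 [0.0028 0.0652 0.109 ]
front edge [0.0029 0.0657 0.1098] 0.0003108785966060534
```

{"name": "send_rows", "arguments": {
  "commands": "60 0 0 0 0;50 0 0 0 0;46 0 0 0 0;44 0 0 0 0;44 0 0 0 0;44 0 0 0 0;44 0 0 0 0;44 0 0 0 0",
  "grip_force": 40
}}

```text
t: 5.37
tcp_pos: [0.5193, 0.0523, 0.1475]
tool_rot: [0.611, 0.792, 0.0, -0.0]
force: [-0.5, 3.1, 3.4]
finger_gap: 0.574
gripper_force: 41.2
```

{"name": "send_rows", "arguments": {
  "commands": "60 0 0 0 0;60 0 0 0 0;60 0 0 0 0;60 0.12 0 -0.15 0;60 0.13 0 -0.15 0;60 0 0 0 0;50 0 0 0 0;46 0 0 0 0;44 0 0 0 0;44 0 0 0 0;44 0 0 0 0;44 0 0 0 0;44 0 0 0 0",
  "grip_force": 40
}}

```text
t: 6.45
tcp_pos: [0.5179, 0.0572, 0.1534]
tool_rot: [0.611, 0.792, 0.0, -0.0]
force: [-0.4, 3.2, 2.0]
finger_gap: 0.568
gripper_force: 41.5
```

```bash
python3 -c "
from look import *
look('w3',(170,240,470,460),2.6);st()"
```

```text
([np.float64(412.2964095179677), np.float64(314.75470369001806), np.float64(243.59061082300775)], array([0.4982, 0.1326, 0.288 ]), array([0.9801, 0.1261, 0.0196, 0.1519]))
t 6.5 tcp [0.5179 0.0572 0.1534] case [0.0028 0.0663 0.1534] F [-1.9577  2.528   3.3086] Fcase -1.2535601407976225 2.941459960853121 yaw err deg 0.015165400646642624
toolx in case -0.00021763861452993427 1.000011624881873 tooly 1.0000117989323085 0.0002175981654677749 grip 0.5673869049506832 41.553086042404175
```

View pics/w3.png

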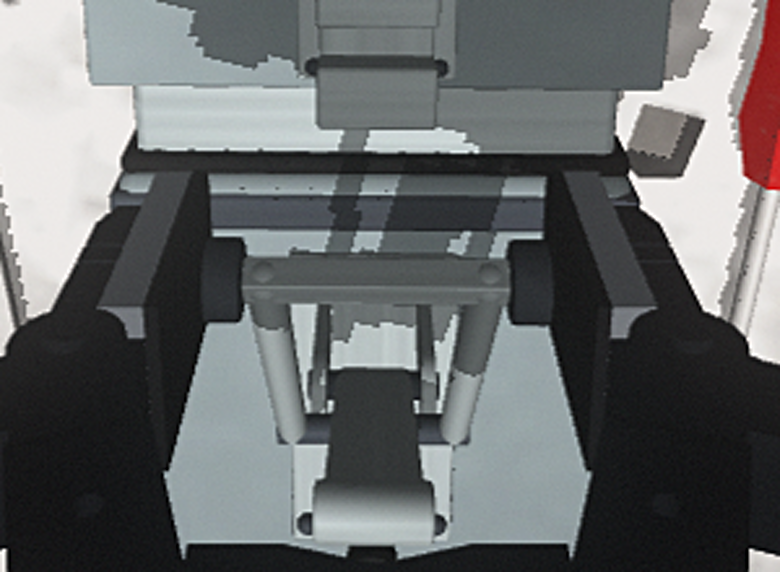

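Both knobs are held, with the bar at crop v≈277, the groove edge at about 68 and the jaw front edge at 128. Computing offsets.

Run:
```python
from look import *
c=pickle.load(open('w3.pkl','rb'));c2=pickle.load(open('w2.pkl','rb'))
r=lambda u,v:ray(c,(170+u/2.6-.3,240+v/2.6-.3))
for z in(.155,.157,.159):print(w2c(atz(r(374,277),z)))
for v in(25,53,66,75,128):print(v,w2c(atz(r(375,v),.109)))
```

```text
[0.0024 0.0625 0.155 ]
[0.0024 0.0637 0.157 ]
[0.0024 0.0649 0.159 ]
25 [0.0025 0.0847 0.109 ]
53 [0.0025 0.0795 0.109 ]
66 [0.0025 0.077  0.109 ]
75 [0.0025 0.0753 0.109 ]
128 [0.0025 0.065  0.109 ]
```

{"name": "send_rows", "arguments": {
  "commands": "44 0.05 0 0.2 0;44 0.05 0 0.2 0;44 0.05 0 0.2 0;44 0.05 0 0.2 0;44 0.08 0 0.2 0;44 0.08 0 0.2 0;44 0.08 0 0.2 0;44 0.08 0 0.15 0;44 0.1 0 0.15 0;44 0.1 0 0.1 0;44 0.1 0 0.1 0;44 0.08 0 0.1 0;44 0 0 0 0;44 0 0 0 0"
}}

```text
t: 7.67
tcp_pos: [0.5135, 0.0743, 0.1132]
tool_rot: [0.611, 0.792, 0.0, -0.0]
force: [-0.5, -2.9, 1.6]
finger_gap: 0.569
gripper_force: 40.8
```

```bash
python3 -c "
from look import *
look('w4',(170,200,470,420),2.6);st()"
```

```text
([np.float64(412.2964095179677), np.float64(314.75470369001806), np.float64(243.59061082300775)], array([0.4937, 0.1498, 0.2478]), array([0.9801, 0.1261, 0.0196, 0.1522]))
t 7.7167 tcp [0.5135 0.0743 0.1133] case [0.0029 0.084  0.1133] F [-0.841  -4.2963  2.7752] Fcase -1.901875766665488 -3.9432397517505997 yaw err deg 0.011356560185818765
toolx in case -0.0001511368326216011 1.000011806962408 tooly 1.0000118034160643 0.00015112057278156415 grip 0.5696728075575661 40.82548141479492
```

View pics/w4.png

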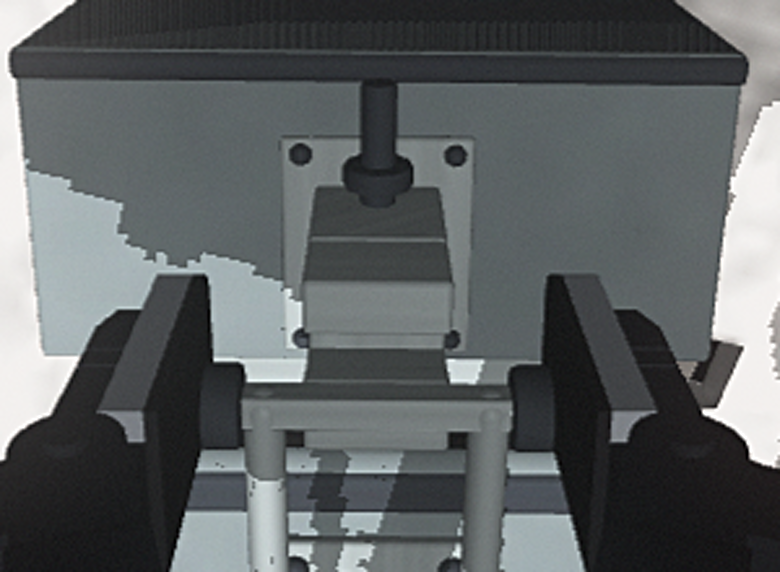

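The far jaw's top spans v 282–332 in the crop, the latch jaw's front edge is at about 448, and the bar is at about 383–430. Measuring.

Run:
```python
from look import *
c=pickle.load(open('w4.pkl','rb'))
r=lambda u,v:ray(c,(170+u/2.6-.3,200+v/2.6-.3))
for v in(282,332,350,448):print(v,w2c(atz(r(375,v),.109)))
s=readout.sense();by,bz=.084-.0032,.1133+.0033
for y,z in((by,bz),(by+.0025,bz-.0025),(by+.0025,bz+.0025),(by-.0025,bz+.0025)):
  p=proj(c,c2w([.0025,y,z]));print('pred bar',(p-[170,200]+.3)*2.6)
```

```text
282 [0.0026 0.0927 0.109 ]
332 [0.0026 0.0847 0.109 ]
350 [0.0026 0.0818 0.109 ]
448 [0.0026 0.0651 0.109 ]
pred bar [374.2355 384.0464]
pred bar [374.2618 358.8947]
pred bar [374.1732 377.9474]
pred bar [374.2087 409.7501]
```

{"name": "send_rows", "arguments": {
  "commands": "44 0.06 0 0 0;44 0.06 0 0 0;44 0 0 0.05 0;44 0 0 0.05 0;44 0 0 0.05 0;44 0 0 0 0;44 0 0 0 0"
}}

```text
t: 8.3
tcp_pos: [0.5126, 0.0774, 0.1102]
tool_rot: [0.611, 0.792, 0.0, -0.001]
force: [-0.3, 2.7, 2.5]
finger_gap: 0.566
gripper_force: 41.0
```

```bash
cat >> look.py <<'E'
def barv(tag):
    cal=pickle.load(open(tag+'.pkl','rb'));im=cv2.imread(f'pics/{tag}.png',0)
    return im,cal
E
python3 - <<'E'
from look import *
look('w5');st()
# track bar template from w3-style crop relative to the image (w4 crop bar -> w5)
g4=cv2.imread('pics/w4.png',0);g4=cv2.resize(g4,(300,220),interpolation=cv2.INTER_AREA)
g3=cv2.resize(cv2.imread('pics/w3.png',0),(300,220),interpolation=cv2.INTER_AREA)
g5=cv2.imread('pics/w5.png',0)
full=np.zeros((480,640),np.uint8);full[200:420,170:470]=g4
for nm,(u0,v0,u1,v1) in {'bar':(258,340,372,374),'keep':(280,302,352,332),'pad':(205,300,255,345)}.items():
    t=full[v0:v1,u0:u1];m=cv2.matchTemplate(g5,t,cv2.TM_CCOEFF_NORMED);_,s,_,l=cv2.minMaxLoc(m);print(nm,s,l[0]-u0,l[1]-v0)
c=pickle.load(open('w4.pkl','rb'))
print('handle tip px in w4',proj(c,c2w([.0025,.047,.152])))
E
```

```text
([np.float64(412.2964095179677), np.float64(314.75470369001806), np.float64(243.59061082300775)], array([0.4929, 0.1527, 0.2449]), array([0.9802, 0.126 , 0.0195, 0.1516]))
t 8.35 tcp [0.5126 0.0773 0.1103] case [0.0028 0.0872 0.1103] F [-0.2773  3.642   3.4111] Fcase 0.6542470535374953 3.5935252134460605 yaw err deg 0.0010729728586351683
toolx in case 2.8429524007187293e-05 1.0000110416488062 tooly 1.0000118231560913 -2.8364005218163258e-05 grip 0.5719310976857503 40.974417328834534
bar 0.6230408549308777 0 0
keep 0.8700399398803711 0 10
pad 0.9687629342079163 0 0
handle tip px in w4 [313.4601 507.0684]
```

{"name": "send_rows", "arguments": {
  "commands": "44 0 0 0.05 0;44 0 0 0.05 0;44 0 0 0 0"
}}

```text
t: 8.6
tcp_pos: [0.5125, 0.0773, 0.1081]
tool_rot: [0.611, 0.792, 0.0, -0.001]
force: [-0.2, 5.5, 4.3]
finger_gap: 0.571
gripper_force: 41.2
```

{"name": "send_rows", "arguments": {
  "commands": "44 0 0 0.05 0;44 0 0 0.05 0;44 0 0 0 0"
}}

```text
t: 8.85
tcp_pos: [0.5125, 0.0773, 0.1061]
tool_rot: [0.611, 0.792, 0.0, -0.001]
force: [-0.6, 4.5, 2.9]
finger_gap: 0.567
gripper_force: 41.4
```

{"name": "send_rows", "arguments": {
  "commands": "44 0 0 0.05 0;44 0 0 0 0"
}}

```text
t: 9.02
tcp_pos: [0.5125, 0.0773, 0.1051]
tool_rot: [0.611, 0.792, 0.0, -0.001]
force: [0.2, 5.0, 2.6]
finger_gap: 0.568
gripper_force: 41.4
```

{"name": "send_rows", "arguments": {
  "commands": "44 0 0 0.05 0;44 0 0 0 0"
}}

```text
t: 9.18
tcp_pos: [0.5125, 0.0772, 0.1041]
tool_rot: [0.611, 0.792, 0.0, -0.001]
force: [0.0, 4.6, 2.1]
finger_gap: 0.565
gripper_force: 41.5
```

{"name": "send_rows", "arguments": {
  "commands": "44 0 0 0.05 0;44 0 0 0 0"
}}

```text
t: 9.35
tcp_pos: [0.5126, 0.0772, 0.1031]
tool_rot: [0.611, 0.792, 0.0, -0.001]
force: [-1.0, 4.8, 3.6]
finger_gap: 0.566
gripper_force: 41.6
```

{"name": "send_rows", "arguments": {
  "commands": "44 0 0 0.05 0;44 0 0 0 0"
}}

```text
t: 9.52
tcp_pos: [0.5126, 0.0771, 0.1021]
tool_rot: [0.611, 0.792, 0.0, -0.0]
force: [-0.9, 4.8, 2.5]
finger_gap: 0.567
gripper_force: 41.6
```

{"name": "send_rows", "arguments": {
  "commands": "44 0 0 0.05 0;44 0 0 0.05 0;44 0 0 0 0"
}}

```text
t: 9.77
tcp_pos: [0.5126, 0.077, 0.1]
tool_rot: [0.611, 0.792, 0.0, -0.0]
force: [-0.6, 4.8, 2.4]
finger_gap: 0.569
gripper_force: 41.8
```

{"name": "send_rows", "arguments": {
  "commands": "44 0 0 0.05 0;44 0 0 0.05 0;44 0 0 0 0"
}}

```text
t: 10.02
tcp_pos: [0.5126, 0.0768, 0.098]
tool_rot: [0.611, 0.792, -0.0, -0.0]
force: [-0.4, 4.9, 2.6]
finger_gap: 0.566
gripper_force: 41.9
```

Run:
```python
from look import *
look('w6');st()
a=cv2.imread('pics/w5.png')[200:420,170:470];b=cv2.imread('pics/w6.png')[200:420,170:470]
cv2.imwrite('pics/w56.png',cv2.resize(np.hstack([a,b]),(800,293*1),interpolation=cv2.INTER_AREA))
full=np.zeros((480,640),np.uint8);full[200:420,170:470]=cv2.resize(cv2.imread('pics/w4.png',0),(300,220),interpolation=cv2.INTER_AREA)
g=cv2.imread('pics/w6.png',0)
for nm,(u0,v0,u1,v1) in {'knobL':(235,335,266,378),'knobR':(363,335,390,378),'keep':(280,302,352,332)}.items():
    t=full[v0:v1,u0:u1];m=cv2.matchTemplate(g,t,cv2.TM_CCOEFF_NORMED);_,s,_,l=cv2.minMaxLoc(m);print(nm,s,l[0]-u0,l[1]-v0)
```

```text
([np.float64(412.2964095179677), np.float64(314.75470369001806), np.float64(243.59061082300775)], array([0.4929, 0.1523, 0.2326]), array([0.9801, 0.1261, 0.0194, 0.152 ]))
t 10.0667 tcp [0.5126 0.0768 0.0981] case [0.0027 0.0867 0.0981] F [-0.8869  4.8353  1.5019] Fcase 0.3667344899356165 4.902286691682416 yaw err deg 0.008813433176650065
toolx in case -0.0001065316866488182 1.0000116613899184 tooly 1.000011754355394 0.00010673410328801743 grip 0.5679763984680251 41.885844469070435
knobL 0.9243063926696777 0 0
knobR 0.9049592018127441 1 0
keep 0.7042391300201416 -116 -62
```

{"name": "send_rows", "arguments": {
  "commands": "44 0 0 0.05 0;44 0 0 0.05 0;44 0 0 0 0"
}}

```text
t: 10.32
tcp_pos: [0.5127, 0.0766, 0.0961]
tool_rot: [0.611, 0.792, -0.0, -0.0]
force: [-0.3, 4.2, 2.5]
finger_gap: 0.57
gripper_force: 42.0
```

{"name": "send_rows", "arguments": {
  "commands": "44 0 0 0.05 0;44 0 0 0 0"
}}

```text
t: 10.48
tcp_pos: [0.5127, 0.0765, 0.0951]
tool_rot: [0.611, 0.792, -0.0, -0.0]
force: [0.4, 4.6, 2.6]
finger_gap: 0.567
gripper_force: 42.0
```

{"name": "send_rows", "arguments": {
  "commands": "44 0 0 0.05 0;44 0 0 0 0"
}}

```text
t: 10.65
tcp_pos: [0.5129, 0.0764, 0.0944]
tool_rot: [0.611, 0.792, -0.0, 0.0]
force: [-0.7, 3.4, 4.7]
finger_gap: 0.568
gripper_force: 42.2
```

{"name": "send_rows", "arguments": {
  "commands": "44 0 0 0.05 0;44 0 0 0 0"
}}

```text
t: 10.82
tcp_pos: [0.5129, 0.0764, 0.0939]
tool_rot: [0.611, 0.792, 0.0, 0.0]
force: [-1.5, 3.4, 7.5]
finger_gap: 0.568
gripper_force: 42.7
```

{"name": "send_rows", "arguments": {
  "commands": "44 0 0 -0.02 0;44 -0.05 0 0 0;44 -0.05 0 0 0;44 0 0 0 0",
  "grip_force": 60
}}

```text
t: 11.15
tcp_pos: [0.5131, 0.0753, 0.0942]
tool_rot: [0.611, 0.791, 0.0, -0.0]
force: [-1.1, 7.3, 7.3]
finger_gap: 0.561
gripper_force: 61.1
```

{"name": "send_rows", "arguments": {
  "commands": "44 -0.05 0 0 0;44 0 0 0 0"
}}

```text
t: 11.32
tcp_pos: [0.5134, 0.0744, 0.0942]
tool_rot: [0.611, 0.792, 0.0, -0.0]
force: [-1.5, 7.1, 6.7]
finger_gap: 0.563
gripper_force: 61.1
```

{"name": "send_rows", "arguments": {
  "commands": "44 -0.05 0 0 0;44 0 0 0 0"
}}

```text
t: 11.48
tcp_pos: [0.5136, 0.0735, 0.0942]
tool_rot: [0.611, 0.792, 0.001, -0.0]
force: [-2.0, 7.9, 7.3]
finger_gap: 0.562
gripper_force: 61.1
```

{"name": "send_rows", "arguments": {
  "commands": "44 -0.05 0 0 0;44 0 0 0 0"
}}

```text
t: 11.65
tcp_pos: [0.5138, 0.0727, 0.0942]
tool_rot: [0.611, 0.791, 0.001, -0.001]
force: [-2.4, 8.9, 6.6]
finger_gap: 0.559
gripper_force: 61.1
```

{"name": "send_rows", "arguments": {
  "commands": "44 -0.05 0 0 0;44 -0.05 0 0 0;44 0 0 0 0"
}}

```text
t: 11.9
tcp_pos: [0.5141, 0.0713, 0.0942]
tool_rot: [0.611, 0.791, 0.001, -0.001]
force: [-2.0, 10.8, 6.5]
finger_gap: 0.56
gripper_force: 61.2
```

{"name": "send_rows", "arguments": {
  "commands": "44 -0.05 0 0 0;44 0 0 0 0"
}}

```text
t: 12.07
tcp_pos: [0.5143, 0.0706, 0.0942]
tool_rot: [0.611, 0.791, 0.001, -0.001]
force: [-1.9, 10.8, 7.7]
finger_gap: 0.56
gripper_force: 61.2
```

{"name": "send_rows", "arguments": {
  "commands": "44 -0.05 0 0 0;44 0 0 0 0"
}}

```text
t: 12.23
tcp_pos: [0.5145, 0.0699, 0.0942]
tool_rot: [0.611, 0.791, 0.001, -0.001]
force: [-2.3, 13.0, 7.8]
finger_gap: 0.561
gripper_force: 61.3
```

Run:
```python
from look import *
look('w7');st()
full=np.zeros((480,640),np.uint8);full[200:420,170:470]=cv2.resize(cv2.imread('pics/w4.png',0),(300,220),interpolation=cv2.INTER_AREA)
g=cv2.imread('pics/w7.png',0);g6=cv2.imread('pics/w6.png',0)
for nm,(u0,v0,u1,v1) in {'knobL':(235,335,266,378),'knobR':(363,335,390,378)}.items():
    t=full[v0:v1,u0:u1];m=cv2.matchTemplate(g,t,cv2.TM_CCOEFF_NORMED);_,s,_,l=cv2.minMaxLoc(m);print(nm,s,l[0]-u0,l[1]-v0)
a=cv2.imread('pics/w6.png')[190:440,180:450];b=cv2.imread('pics/w7.png')[190:440,180:450]
cv2.imwrite('pics/w67.png',cv2.resize(np.hstack([a,b]),(800,370),interpolation=cv2.INTER_AREA))
```

```text
([np.float64(412.2964095179677), np.float64(314.75470369001806), np.float64(243.59061082300775)], array([0.4949, 0.145 , 0.229 ]), array([0.9804, 0.1256, 0.0194, 0.1506]))
t 12.2833 tcp [0.5145 0.0699 0.0942] case [0.0027 0.0795 0.0942] F [-1.3282 11.9564  7.695 ] Fcase 1.7436164851919933 11.903091579400664 yaw err deg -0.046835627507006095
toolx in case 0.0008640292079016412 1.000006025891214 tooly 1.0000114395786477 -0.0008645365914704173 grip 0.5605528854304116 61.266785860061646
knobL 0.836033821105957 0 0
knobR 0.8555673956871033 0 0
```

View pics/w67.png

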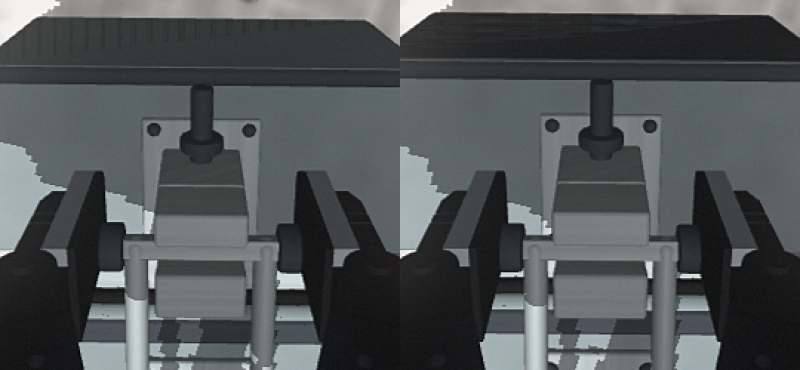

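The bar is between the jaws, in the groove at (200,250), and the lid has begun to follow in the right panel. I'll ease off slightly, release, and rise clear.

{"name": "send_rows", "arguments": {
  "commands": "44 0.05 0 0 0;44 0.05 0 0 0;44 0 0 0 0;50 0 0 0 0;56 0 0 0 0;64 0 0 0 0;70 0 0 0 0;70 0 0 0 0;70 0 0 0 0"
}}

```text
t: 13.03
tcp_pos: [0.5146, 0.0694, 0.0935]
tool_rot: [0.611, 0.792, -0.0, -0.0]
force: [-0.4, 0.4, -0.7]
finger_gap: 0.816
gripper_force: 0.0
```

{"name": "send_rows", "arguments": {
  "commands": "70 0.3 0 -0.2 0;70 0.3 0 -0.5 0;70 0 0 -1 0;70 0 0 -1 0;70 0 0 -1 0;50 0 0 -0.5 0;20 0 0 0 0;0 0 0 0 0;0 0 0 0 0;0 0 0 0 0;0 0 0 0 0;0 0 0 0 0"
}}

```text
t: 14.03
tcp_pos: [0.5111, 0.0813, 0.1768]
tool_rot: [0.611, 0.792, -0.001, -0.001]
force: [0.1, 0.3, -0.6]
finger_gap: -0.001
gripper_force: 0.0
```

Run:
```python
from look import *
st()
look('s8',name='scene');look('t8',name='top');look('w8')
```

```text
t 14.0333 tcp [0.5111 0.0813 0.1768] case [0.0023 0.0914 0.1768] F [ 0.0824  0.3174 -0.5729] Fcase 0.16006404814751712 0.28617189096546775 yaw err deg 0.014464675947470695
toolx in case -0.0002042952436451096 1.000011634839964 tooly 1.0000101035977818 0.00020536771930620466 grip -0.0010861677023847598 0.0
([np.float64(466.57574455255406), np.float64(323.76423157556485), np.float64(226.53751672627743)], array([-0.2937, -0.4593,  0.7582]), array([ 0.7628, -0.4574,  0.234 , -0.3927]))
([np.float64(433.64700401806266), np.float64(320.1472560215329), np.float64(243.678049092486)], array([ 0.3934, -0.01  ,  1.2067]), array([-0.6976,  0.715 , -0.0269,  0.0377]))
([np.float64(412.2964095179677), np.float64(314.75470369001806), np.float64(243.59061082300775)], array([0.4917, 0.1569, 0.3117]), array([0.9801, 0.1262, 0.019 , 0.1521]))
```

{"name": "send_rows", "arguments": {
  "commands": "0 -0.5 0 0.42 0;0 -0.5 0 0.42 0;0 -0.5 0 0 0;0 -0.5 0 0 0;0 -0.2 0 0 0;0 -0.2 0 0 0;0 -0.2 0 0 0;0 -0.2 0 0 0;0 -0.2 0 0 0;0 0 0 0 0"
}}

```text
t: 15.02
tcp_pos: [0.5266, 0.0235, 0.1612]
tool_rot: [0.611, 0.792, 0.0, -0.0]
force: [-0.6, 1.8, 1.2]
finger_gap: -0.002
gripper_force: 1.1
```

{"name": "send_rows", "arguments": {
  "commands": "0 -0.2 0 0 0;0 -0.2 0 0 0;0 -0.2 0 0 0;0 -0.2 0 0 0;0 0 0 0 0"
}}

```text
t: 15.43
tcp_pos: [0.531, 0.0071, 0.1609]
tool_rot: [0.611, 0.792, -0.0, 0.0]
force: [-1.3, 2.1, 2.1]
finger_gap: -0.0
gripper_force: 1.3
```

```bash
python3 -c "
from look import *
st()"
```

```text
t 15.4333 tcp [0.531  0.0071 0.1609] case [0.0028 0.0146 0.1609] F [-1.3294  2.1068  2.0583] Fcase -0.7523591809369412 2.3748910344925003 yaw err deg 3.3069621006021066e-05
toolx in case 4.6419439781929376e-05 1.000011747262227 tooly 1.0000117946916283 -4.65139539060453e-05 grip -0.0002989505989089385 1.3362514972686768
```

{"name": "send_rows", "arguments": {
  "commands": "0 -0.16 0 0.02 0;0 -0.16 0 0.02 0;0 -0.16 0 0.02 0;0 -0.16 0 0.03 0;0 -0.16 0 0.03 0;0 0 0 0 0"
}}

```text
t: 15.93
tcp_pos: [0.5351, -0.0084, 0.1583]
tool_rot: [0.611, 0.792, -0.0, 0.0]
force: [-1.3, 2.5, 1.8]
finger_gap: 0.003
gripper_force: 1.4
```

{"name": "send_rows", "arguments": {
  "commands": "0 -0.17 0 0.06 0;0 -0.17 0 0.06 0;0 -0.17 0 0.06 0;0 -0.17 0 0.06 0;0 0 0 0 0"
}}

```text
t: 16.35
tcp_pos: [0.5385, -0.0216, 0.1535]
tool_rot: [0.611, 0.792, -0.0, 0.0]
force: [-0.7, 2.8, 2.8]
finger_gap: 0.005
gripper_force: 1.9
```

```bash
python3 -c "
from look import *
st();look('w9')
from look import *
import cv2
# lid movement: track keeper screw plate between w1 and w9 via template on lid end edge is unreliable; top view difference
look('t9',name='top')
a=cv2.imread('pics/t8.png',0);b=cv2.imread('pics/t9.png',0);z=cv2.imread('pics/top0.png',0)
# left lid edge region, subpixel via phaseCorrelate
for n,(u0,v0,u1,v1) in {'lidfront':(270,240,300,272),'ref':(325,235,360,262)}.items():
  f=lambda i:np.float32(i[v0:v1,u0:u1])
  w=cv2.createHanningWindow((u1-u0,v1-v0),cv2.CV_32F)
  print(n,cv2.phaseCorrelate(f(z),f(a),w),cv2.phaseCorrelate(f(z),f(b),w))
"
```

```text
t 16.35 tcp [ 0.5385 -0.0216  0.1535] case [ 0.0028 -0.0151  0.1535] F [-0.7292  2.8256  2.8374] Fcase 0.010242055478978685 2.918173152622592 yaw err deg 0.0006860504147940816
toolx in case 3.501429608877232e-05 1.0000117172057483 tooly 1.0000117996211275 -3.511715483599505e-05 grip 0.005061364592622644 1.893156487494707
([np.float64(412.2964095179677), np.float64(314.75470369001806), np.float64(243.59061082300775)], array([0.5188, 0.0541, 0.288 ]), array([0.98  , 0.126 , 0.0195, 0.1525]))
([np.float64(433.64700401806266), np.float64(320.1472560215329), np.float64(243.678049092486)], array([ 0.3934, -0.01  ,  1.2067]), array([-0.6976,  0.715 , -0.0269,  0.0377]))
lidfront ((-0.23096687265816662, -10.046482475218216), 0.1467282399535179) ((-1.7224595529835582, 0.14685545793618893), 0.5128067657351494)
ref ((-0.01122150297667801, 0.5013822746447882), 0.895862005497693) ((-0.19979620411031362, -1.7206180932266282), 0.407100205068235)
```

Handle force of about 4 N matches the hooked lid spring (friction alone would be 0.6 N). Continuing down the arc.

{"name": "send_rows", "arguments": {
  "commands": "0 -0.2 0 0.13 0;0 -0.2 0 0.13 0;0 -0.2 0 0.13 0;0 -0.13 0 0.14 0;0 -0.13 0 0.14 0;0 -0.13 0 0.14 0;0 0 0 0 0"
}}

```text
t: 17.03
tcp_pos: [0.5439, -0.0412, 0.1374]
tool_rot: [0.611, 0.792, -0.0, 0.001]
force: [-0.7, 1.2, 2.2]
finger_gap: 0.0
gripper_force: 1.1
```

{"name": "send_rows", "arguments": {
  "commands": "0 -0.1 0 0.165 0;0 -0.1 0 0.165 0;0 -0.1 0 0.165 0;0 0 0 0 0"
}}

```text
t: 17.37
tcp_pos: [0.5456, -0.0465, 0.1272]
tool_rot: [0.611, 0.792, 0.0, 0.001]
force: [0.7, -0.9, 1.2]
finger_gap: -0.001
gripper_force: 0.3
```

{"name": "send_rows", "arguments": {
  "commands": "0 -0.06 0 0.13 0;0 -0.06 0 0.13 0;0 0 0 0 0"
}}

```text
t: 17.62
tcp_pos: [0.5458, -0.0483, 0.1219]
tool_rot: [0.611, 0.792, 0.0, 0.0]
force: [0.7, -0.6, 0.7]
finger_gap: 0.001
gripper_force: 0.2
```

```bash
python3 -c "
from look import *
st()"
```

```text
t 17.6167 tcp [ 0.5458 -0.0483  0.1219] case [ 0.003  -0.0428  0.1219] F [ 0.7373 -0.562   0.7125] Fcase 0.5709276629763436 -0.7304136700447614 yaw err deg 0.007730908829250538
toolx in case -8.780662032263048e-05 1.00001181398182 tooly 1.0000117811596845 8.784026928570459e-05 grip 0.0008570209297630391 0.15395842376165092
```

{"name": "send_rows", "arguments": {
  "commands": "0 -0.04 0 0.1 0;0 -0.04 0 0.1 0;0 0 0 0.1 0;0 0 0 0 0"
}}

```text
t: 17.95
tcp_pos: [0.5456, -0.0494, 0.1158]
tool_rot: [0.611, 0.792, -0.0, -0.0]
force: [-0.1, -1.4, 0.2]
finger_gap: 0.001
gripper_force: 0.0
```

{"name": "send_rows", "arguments": {
  "commands": "0 -0.05 0 0.1 0;0 0 0 0.1 0;0 0 0 0 0"
}}

```text
t: 18.2
tcp_pos: [0.5457, -0.0504, 0.1118]
tool_rot: [0.611, 0.792, -0.0, -0.001]
force: [0.2, -0.3, -0.5]
finger_gap: -0.002
gripper_force: 0.0
```

```bash
python3 -c "
from look import *
st();look('w10')"
```

```text
t 18.2 tcp [ 0.5457 -0.0504  0.1118] case [ 0.0024 -0.0448  0.1118] F [ 0.1629 -0.2503 -0.4551] Fcase 0.09414871115003864 -0.28341491575848643 yaw err deg 0.02181579402416922
toolx in case -0.0003328877539612775 1.0000115306122608 tooly 1.0000111277820056 0.0003336705809834168 grip -0.002122055582969745 0.0
([np.float64(412.2964095179677), np.float64(314.75470369001806), np.float64(243.59061082300775)], array([0.5261, 0.0251, 0.2464]), array([0.9801, 0.1263, 0.0191, 0.152 ]))
```

{"name": "send_rows", "arguments": {
  "commands": "0 0 0 0.1 0;0 0 0 0.1 0;0 0 0 0 0"
}}

```text
t: 18.5
tcp_pos: [0.5459, -0.0505, 0.108]
tool_rot: [0.611, 0.792, -0.0, -0.0]
force: [-0.4, 0.8, 0.2]
finger_gap: 0.002
gripper_force: 0.0
```

{"name": "send_rows", "arguments": {
  "commands": "0 0 0 0.05 0;0 0 0 0.05 0;0 0 0 0 0"
}}

```text
t: 18.75
tcp_pos: [0.5461, -0.0505, 0.1062]
tool_rot: [0.611, 0.792, -0.0, -0.0]
force: [-0.2, 0.9, -0.4]
finger_gap: 0.002
gripper_force: 0.0
```

{"name": "send_rows", "arguments": {
  "commands": "0 0 0 0.04 0;0 0 0 0 0"
}}

```text
t: 18.92
tcp_pos: [0.5461, -0.0506, 0.1055]
tool_rot: [0.611, 0.792, -0.0, -0.0]
force: [-0.1, -0.4, -0.7]
finger_gap: 0.004
gripper_force: 0.0
```

{"name": "send_rows", "arguments": {
  "commands": "0 0 0 0.05 0;0 0 0 0 0"
}}

```text
t: 19.08
tcp_pos: [0.5463, -0.0506, 0.1051]
tool_rot: [0.611, 0.792, 0.0, 0.0]
force: [-0.4, 0.2, 3.6]
finger_gap: 0.004
gripper_force: 1.8
```

{"name": "send_rows", "arguments": {
  "commands": "0 0 0 0.03 0;0 0 0 0 0"
}}

```text
t: 19.25
tcp_pos: [0.5463, -0.0506, 0.105]
tool_rot: [0.611, 0.792, 0.0, 0.0]
force: [-1.3, 0.9, 8.8]
finger_gap: -0.002
gripper_force: 3.9
```

Firm contact at exactly the height of the lever on its stop. I'll lift off and return to the w1 viewpoint, to compare numerically.

{"name": "send_rows", "arguments": {
  "commands": "0 0 0 -0.2 0;0 0 0 -0.5 0;0 0 0 -1 0;0 0 0 -1 0;0 0 0 -1 0;0 0 0 -1 0;0 0 0 -1 0;0 0 0 -1 0;0 0 0 -1 0;0 0.9 -0.06 -1 0;0 0.9 -0.06 -0.5 0;0 0.9 -0.06 0 0;0 0.9 -0.06 0 0;0 0.9 -0.06 0 0;0 0.9 -0.06 0 0;0 0.9 -0.06 0 0;0 0.9 -0.06 0 0;0 0.9 -0.06 0 0;0 0.8 -0.06 0 0;0 0 0 0 0"
}}

```text
t: 20.92
tcp_pos: [0.4879, 0.1208, 0.2885]
tool_rot: [0.61, 0.793, 0.0, -0.001]
force: [0.2, -0.5, 0.3]
finger_gap: 0.0
gripper_force: 0.0
```

Run:
```python
from look import *
st();look('w11')
c1=pickle.load(open('w1.pkl','rb'));c=pickle.load(open('w11.pkl','rb'))
a=cv2.imread('pics/w1.png',0);g=cv2.imread('pics/w11.png',0)
def m(nm,box,z,refp):
    u0,v0,u1,v1=box;r=cv2.matchTemplate(g,a[v0:v1,u0:u1],cv2.TM_CCOEFF_NORMED)
    _,s,_,l=cv2.minMaxLoc(r[v0-40:v0+60,max(0,u0-40):u0+60]); l=(l[0]+max(0,u0-40),l[1]+v0-40)
    P=w2c(atz(ray(c1,refp),z));Q=w2c(atz(ray(c,(refp[0]+l[0]-u0,refp[1]+l[1]-v0)),z));print(nm,s,P,Q,Q-P)
m('bolt+keeper top',(305,235,355,272),.109,(330,264))
m('lid end edge',(262,205,300,235),.07,(280,229))
m('case far end',(265,425,300,445),.066,(280,438))
# expected knob pixels with bar seated latched (y~60) and not, and local darkness
im=cv2.imread('pics/w11.png')
for y in range(50,96,4):
    row=[]
    for x in(-.0195,.0245):
        p=proj(c,c2w([x,y/1000,.0975]));u,v=np.round(p).astype(int);row+=[(u,v),int(g[v-1:v+2,u-1:u+2].mean())]
    print(y,row)
# handle visible along midline at z=.097
for y in range(-78,-10,6):
    p=proj(c,c2w([.0025,y/1000,.097]));u,v=np.round(p).astype(int);q=proj(c1,c2w([.0025,y/1000,.097])).round().astype(int)
    print(y,(u,v),im[v,u] if v<480 else None)
```

```text
t 20.9167 tcp [0.4879 0.1208 0.2885] case [-0.0102  0.1355  0.2885] F [ 0.2497 -0.4584  0.3425] Fcase 0.12547604317091465 -0.506675391209696 yaw err deg 0.17769160300340658
toolx in case -0.0030536120726356347 1.0000062540321009 tooly 1.0000070517559805 0.0030542439809795098 grip 0.0004268169506224145 0.0
([np.float64(412.2964095179677), np.float64(314.75470369001806), np.float64(243.59061082300775)], array([0.468 , 0.1961, 0.4231]), array([0.98  , 0.1276, 0.0195, 0.1516]))
bolt+keeper top 0.7700642943382263 [0.0023 0.0936 0.109 ] [0.0017 0.0772 0.109 ] [-0.0005 -0.0164  0.    ]
lid end edge 0.8847880363464355 [-0.0411  0.1122  0.07  ] [-0.0415  0.0944  0.07  ] [-0.0004 -0.0177  0.    ]
case far end 0.4953448176383972 [-0.047  -0.1212  0.066 ] [ 0.011  -0.1162  0.066 ] [0.058 0.005 0.   ]
50 [(np.int64(304), np.int64(309)), 48, (np.int64(354), np.int64(310)), 73]
54 [(np.int64(304), np.int64(305)), 49, (np.int64(354), np.int64(305)), 59]
58 [(np.int64(304), np.int64(301)), 50, (np.int64(355), np.int64(301)), 51]
62 [(np.int64(304), np.int64(297)), 34, (np.int64(355), np.int64(297)), 
[... 474 characters left out ...]
(np.int64(304), np.int64(266)), 126, (np.int64(356), np.int64(267)), 123]
94 [(np.int64(304), np.int64(262)), 128, (np.int64(356), np.int64(262)), 124]
-78 (np.int64(327), np.int64(429)) [14 11 14]
-72 (np.int64(327), np.int64(424)) [18 15 14]
-66 (np.int64(327), np.int64(419)) [14 11 12]
-60 (np.int64(328), np.int64(414)) [12 10 11]
-54 (np.int64(328), np.int64(408)) [14 12 11]
-48 (np.int64(328), np.int64(403)) [12 11 12]
-42 (np.int64(328), np.int64(398)) [15 17 14]
-36 (np.int64(328), np.int64(392)) [12  9  8]
-30 (np.int64(328), np.int64(387)) [7 7 5]
-24 (np.int64(328), np.int64(381)) [ 9  9 10]
-18 (np.int64(328), np.int64(376)) [10 10  9]
-12 (np.int64(328), np.int64(370)) [14 11 10]
```

The lid has come in about 17 mm (to roughly -2 mm) and holds without contact, so the latch is closed over centre.

```bash
python3 -c "
from station import sign_off
print(sign_off())"
```

```text
the job is handed in; nothing more can be done
None
```

The latch is closed and I've handed the job in: the bar is hooked in the keeper's groove, the lever is down on its stop, and the lid is pulled in about 17 mm and staying there with the robot clear; I don't have the judge's verdict.

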